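# Clear the packing board and hang up the ice tamper

## Robot

A 6-joint arm with a two-finger parallel gripper is mounted at the origin on the work surface. World frame = base frame: x ahead of the robot, y to its left, z up, the work surface at z = 0. Lengths are in m, angles in degrees, forces in N, time in s.
With the tool pointing down it reaches from about 0.4 to 0.825 m from the base axis. Payload 7 kg.
Tool frame: the origin (TCP) lies at the very end of the fingers, on their centre line; the grasp point (between the pads) lies 19 mm behind it; z points along the fingers, y is the line along which they close (so a half turn about z gives the same grasp; the last joint's range is limited). The gripper opens to 88 mm and grips with 3 to 60 N. Pads are 19 mm wide; open, the fingers measure 130 mm over their backs; the gripper's body (78 mm by 193 mm) begins 47 mm behind the grasp point.
Start: joints at [86.408, 20.546, 0.682, 0, -70.136, -16.507], TCP at [0.232, 0.634, 0.227] pointing down, gripper open.
Joint ranges: [-176.03, 176.03], [-82.01, 121.73], [-58.28, 71.71], [-173.87, 95.51], [-174.79, -0.11], [-173.66, 173.66]. Speed limits (degrees/s): [136.94, 136.94, 172.46, 180, 180, 180].

## Interface

Orientations are given as [roll, pitch, yaw] about the fixed x, y, z axes, in that order (R = Rz(yaw) Ry(pitch) Rx(roll)).
In Python, from plant import get_state, capture, close_job, regions_of gives the robot as it stands.
- The arm moves only by the tool jog_arm, never from a script. Its argument "moves" is a list of rows, each a list of 3 entries, a list of its own where there are three numbers: the shift along the tool's x, y, z in cm, then the turn about the tool's z in degrees, then the finger opening in cm, from 0 to 8.76. A call has 1 to 12 rows; each row shifts and turns the commanded pose from where the row before left it, along the tool's axes as they then stand; what a row does not reach is not made up. A row lasts 1/8 s, in which the tool goes at most 62.5 mm and 10.7 degrees, less where a joint would pass 70% of its speed; a pose out of reach is approached as far as the arm can. A call is refused whole if a number of a shift passes 6.25 or a number of a turn 10.7, either way. A call with a gripper value outside its range is refused whole. The fingers move at their own pace and stop on an object; "newtons" is the grip in N (left out, the last holds). Time passes only in rows, so rows that do not move let the fingers close. It gives the time, the measured TCP pose, the force, the opening and the grip force at its end, in the units of the state.
- get_state(): the state, without advancing time (a new reading comes with each control period).
- capture(name): name is "scene" or "top"; returns a dict with "pixels" (384x512x3 uint8, blue, green, red), "mtx" (3x3 intrinsics, pixels), "world_from_camera" (4x4, takes a point from camera to world coordinates). Camera axes: x right, y down, z forward; pixel columns grow to the right and rows downward; lengths in m; the calibration is good to about 2 mm. A picture is of the moment at which its call begins. There is no depth.
- close_job(): hands the job in; it is judged then, once.
Trained networks look in a picture, given as the dict that the camera call returned (one of the last four; its "shot" number tells which), for a name from the list of things; names that differ only in an ending like _2 or _b are one class to them, and where a whole thing is asked for, a point or a joint stands for the part that bears it (a point fixed in the world has none). Each returns a list of dicts, best first, with "confidence" (0 to 1); they miss things now and then, are a little off and sometimes report something else, mostly with a low value. They report only what shows in the picture. A call takes as long as a camera call. They do not tell look-alikes from the thing itself.
- regions_of(picture, thing): "pixels" (384x512 bool, what is visible of it) and "pixel" ([column, row] in pixels, amid what is visible of it).
The state is a dict: "time_s": time; "joints": joint angles; "qd": joint speeds; "joint_torque": joint torques, N m; "tcp_pos": TCP position; "eef_rot": TCP orientation; "contact_force": force on the tool from outside, world axes, zero at the start; "moment": the same for the moment, N m; "gripper_width": finger opening in m; "gripper_force": force on a finger pad.
Only numpy, scipy, OpenCV 4.12 (cv2) and the standard library are available. Lean on these libraries where they do the work, as an engineer would, in place of code of your own. Each camera call takes 0.05 s, during which the arm holds its last target. There are 200 camera calls.

## Task

Clear down the fish-packing station: first lay the cold brick from the cutting board flat on the bottom of the open carton. Then lift the ice tamper out of its caddy and stand it upright on the cleared board, let go of it, take it again across the edges of its head so that its eye is free, and hang it by the eye on the peg of the drying stand. Leave the jar, the tape roll and the spray bottle where they are.

Things in the scene. Friction and masses are not known exactly. Their poses are not given: they have to be found in the camera images.
- board: Fixed white cutting board, 170 (its x) x 210 (its y) x 12 mm thick, flat on the table; origin at the centre of its underside, z up. The brick starts on it.
- brick: Loose hard-shell cold brick, a rounded slab 120 (its x) x 56 (its y) x 28 mm (z), 0.3 kg, lying flat on the board; origin at the centre of its underside. Grip across the 56 mm width.
- carton_floor (a point): Centre of the inner floor (4 mm above the table) of the fixed shallow white carton, open on top: inside 192 (x) x 152 (y) mm, walls 4 mm, rim 60 mm above the table; its four flaps are folded outward and down, reaching about 20 mm beyond the walls. Axes along the carton's sides, z up.
- caddy: Fixed steel tool caddy 100 (its x) x 150 (its y) mm, floor 6 mm thick; origin: centre of its underside. Three walls 5 mm thick, 140 mm high, at y = -72.5, 0, +72.5 mm make two bays 67.5 mm wide (centres y = -36, +36 mm); the ends at x = -47.5 and +47.5 mm are only 41 mm high. The tamper stands in one bay, the jar in the other.
- tamper: Loose ice tamper, 0.4 kg, 140 mm tall: steel foot plate 80 (its x) x 60 (y) x 14 mm, white stem 14 (x) x 30 (y) mm, and from 84 mm up a flat head 14 (x) x 50 (y) mm with the eye through it along x. Origin: centre of the foot's underside, z up. In the caddy it stands with x along the caddy's x: there only the faces (14 mm) can be gripped, not the edges (50 mm); a grip on the faces blocks the eye.
- eye (a point): Centre of the tamper's eye, a round hole of 26 mm diameter through the head along the tamper's x, 120 mm above the foot's underside (20 mm below the top).
- stand: Fixed steel drying stand; origin on the table at the foot of its post (20 x 24 mm, 205 mm tall). Base plate 12 mm thick, from its x = -75 to +25 mm, 110 mm wide (y). One peg, 10 mm thick, juts from the post along the stand's -x and rises 12 degrees (0.21 rad) towards a 14 mm ball tip.
- peg_root (a point): Peg axis where it leaves the post, at stand x = -10 mm, 192 mm above the table.
- peg_tip (a point): Centre of the peg's ball tip, at stand x = -105 mm, 212 mm above the table.
- jar: Bystander: loose closed jar, 56 mm diameter, 95 mm tall, standing in the caddy's other bay; origin at the centre of its underside.
- tape: Bystander: loose tape roll lying flat, 90 mm diameter, 48 mm tall; origin at the centre of its underside.
- spray: Bystander: loose bottle, 60 mm diameter, 150 mm tall; origin at the centre of its underside.
Things that resemble listed ones, but are neither listed nor needed, are in the scene too. Of the things that look like the brick, the middle-sized one is meant.

How it is judged (in metres and radians):
On the way, in this order (a step that is already met when the one before it is completed fails the run):
1. the brick lies flat in the carton, let go (x of brick in the frame of carton_floor between -0.075 and 0.075 m and y of brick in the frame of carton_floor between -0.06 and 0.06 m and z of brick in the frame of carton_floor between -0.005 and 0.012 m and angle between brick's own z axis and vertical below 0.2 rad and linear speed of brick below 0.02 m/s and contact force between the fingers and brick below 0.1 N), for 0.2 s.
2. the tamper stands upright on the board, let go (x of tamper in the frame of board between -0.075 and 0.075 m and y of tamper in the frame of board between -0.095 and 0.095 m and z of tamper in the frame of board between 0.006 and 0.018 m and angle between tamper's own z axis and vertical below 0.1 rad and linear speed of tamper below 0.02 m/s and contact force between the fingers and tamper below 0.1 N), for 0.2 s.
3. the tamper hangs by its eye on the peg, let go (x of eye in the frame of stand between -0.108 and -0.012 m and y of eye in the frame of stand between -0.014 and 0.014 m and z of eye in the frame of stand between 0.172 and 0.215 m and angle between tamper's own z axis and vertical below 0.25 rad and linear speed of tamper below 0.02 m/s and contact force between the fingers and tamper below 0.1 N and angular speed of tamper below 0.4 rad/s), for 0.2 s.
At the end, for the whole second after the job is handed in: The brick lies flat (within 0.2 rad) on the carton's floor; the tamper hangs still and upright (within 0.25 rad) with the peg through its eye: the eye's centre between the post and the peg's tip, within 14 mm sideways of the peg and 172 to 215 mm above the stand's foot; both released (all of step 1 and all of step 3); the robot touches nothing.
It fails at once if the jar is shifted more than 30 mm or tipped over (distance of jar from where it was at the start of the episode above 0.03 m or angle between jar's own z axis and vertical above 0.35 rad).
It fails at once if the tape is shifted more than 30 mm or tipped over (distance of tape from where it was at the start of the episode above 0.03 m or angle between tape's own z axis and vertical above 0.35 rad).
It fails at once if the spray is shifted more than 30 mm or tipped over (distance of spray from where it was at the start of the episode above 0.03 m or angle between spray's own z axis and vertical above 0.35 rad).
It also fails if it takes over 72 s, if anything falls off the work surface, if the arm or the gripper's body presses on something with over 40 N, if the wrist force passes 120 N, or if a joint passes its speed limit or range.

## Working session

There is one attempt and no reset: what is moved stays moved. The work goes in short steps, Python scripts to look and compute and a tool call to move; the robot and the scene stay as the last step left them, time stands still between calls to the robot, and variables do not carry over. Pictures are saved under pics/ and viewed, at most 10 in all, crops included, and the job is handed in when it is done.

Besides the shell and the picture viewer there is one more tool, called after "Call:" as a command line: name --argument value ..., lists and objects as JSON in quotes. jog_arm: Moves the arm, as the interface text tells. Its arguments: {"type":"object","properties":{"moves":{"type":"array"},"newtons":{"type":"number"}},"required":["moves"]}

```bash
mkdir -p pics; cat > h.py <<'E'
import numpy as np, cv2
from plant import get_state, capture, close_job, regions_of
def ray(p,uv):
    T=np.array(p["world_from_camera"]);K=np.array(p["mtx"])
    d=T[:3,:3]@np.linalg.solve(K,[uv[0],uv[1],1.]); return T[:3,3],d
def at_z(p,uv,z):
    o,d=ray(p,uv); return o+d*(z-o[2])/d[2]
def proj(p,X):
    T=np.linalg.inv(np.array(p["world_from_camera"]));c=T[:3,:3]@np.array(X)+T[:3,3]
    q=np.array(p["mtx"])@c; return q[:2]/q[2]
E
python3 - <<'E'
from h import *
import pickle
ims=[]
P={}
for n in ("scene","top"):
    p=capture(n);P[n]=p
    print(n,np.round(np.array(p["world_from_camera"]),3).tolist(),np.round(p["mtx"],1).tolist())
    R={}
    for t in ["board","brick","carton_floor","caddy","tamper","eye","stand","peg_tip","peg_root","jar","tape","spray"]:
        try:r=regions_of(p,t)
        except Exception as e: print(t,e);continue
        R[t]=r
        print(t,[(round(d["confidence"],2),np.round(d["pixel"]).tolist(),int(d["pixels"].sum())) for d in r])
    P[n+"R"]=R
    cv2.imwrite(f"pics/{n}0.png",cv2.resize(p["pixels"],(800,600)))
pickle.dump(P,open("P.pkl","wb"))
print(get_state())
E
```

```text
scene [[0.602, 0.629, -0.492, 1.101], [0.798, -0.484, 0.358, -0.441], [-0.013, -0.608, -0.794, 1.055], [0.0, 0.0, 0.0, 1.0]] [[474.8, 0.0, 251.0], [0.0, 474.8, 193.0], [0.0, 0.0, 1.0]]
board [(0.82, [254.0, 198.0], 3073)]
brick [(0.95, [214.0, 247.0], 552), (0.74, [263.0, 193.0], 931), (0.57, [146.0, 213.0], 1975)]
carton_floor [(0.8, [333.0, 145.0], 4220)]
caddy [(0.65, [140.0, 290.0], 1746)]
tamper [(0.63, [124.0, 279.0], 1149), (0.31, [142.0, 290.0], 1654)]
eye [(0.16, [125.0, 278.0], 1152)]
stand [(0.87, [316.0, 248.0], 1951)]
peg_tip [(0.84, [315.0, 247.0], 2025)]
peg_root [(0.75, [314.0, 251.0], 2054)]
jar [(0.61, [152.0, 274.0], 788)]
tape [(0.9, [209.0, 308.0], 914), (0.64, [144.0, 291.0], 1697)]
spray [(0.89, [397.0, 193.0], 923)]
top [[-0.004, -0.976, 0.217, 0.251], [-1.0, 0.003, -0.004, -0.0], [0.003, -0.217, -0.976, 1.462], [0.0, 0.0, 0.0, 1.0]] [[436.7, 0.0, 251.8], [0.0, 436.7, 190.8], [0.0, 0.0, 1.0]]
board [(0.89, [245.0, 223.0], 2580)]
brick [(0.8, [233.0, 217.0], 614), (0.75, [325.0, 260.0], 1251), (0.7, [294.0, 202.0], 279)]
carton_floor [(0.68, [154.0, 224.0], 386
[... 408 characters left out ...]
52.0], 429)]
{'time_s': 1.3, 'joints': array([ 8.64081971e+01,  2.05487716e+01,  6.81414837e-01,  3.38356480e-04,
       -7.01355585e+01, -1.65065339e+01]), 'qd': array([-0.03017089,  0.10385394,  0.01419577,  0.0885757 , -0.00609489,
       -0.08352439]), 'joint_torque': array([ 1.09960911e-03, -5.82388473e+01,  2.93284196e+01,  7.00238049e+00,
        1.22002477e-02, -1.85210251e-05]), 'tcp_pos': array([0.23196801, 0.63386574, 0.22653093]), 'eef_rot': array([ 1.79997295e+02, -1.13341699e-03, -2.00982219e+01]), 'contact_force': array([-0.29180434,  0.64067057, -0.83652388]), 'moment': array([ 0.00983115,  0.01303725, -0.01567093]), 'gripper_force': 0.0, 'gripper_width': 0.08764324374448021}
```

View pics/scene0.png

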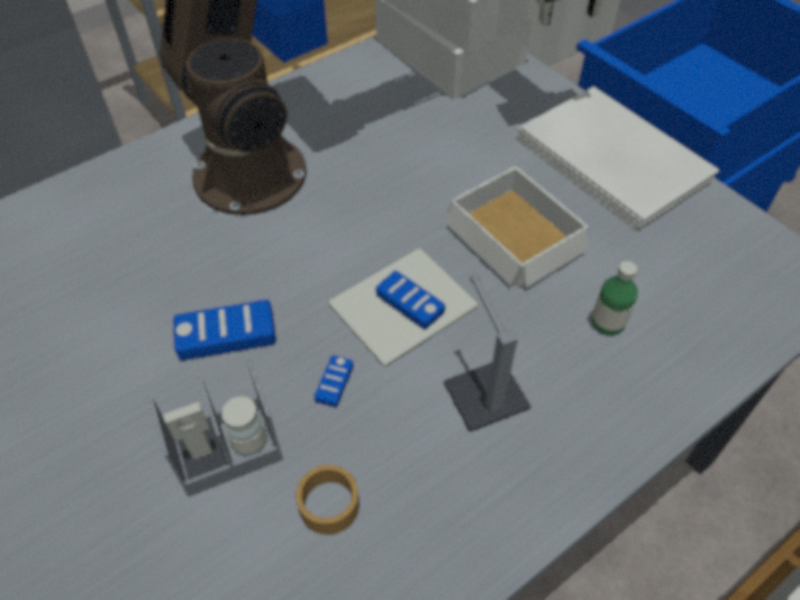

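View pics/top0.png

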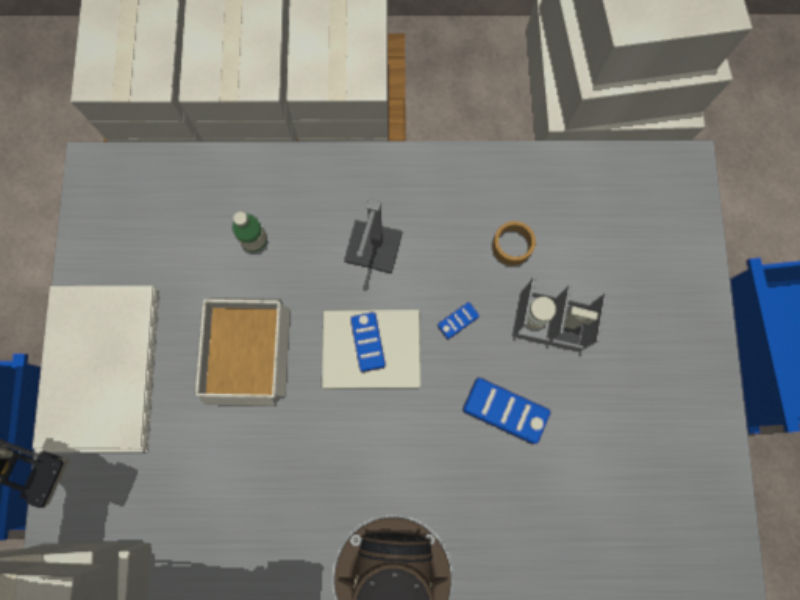

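```bash
python3 - <<'E'
from h import *
import pickle
P=pickle.load(open("P.pkl","rb"))
def crop(n,u,v): # 80x60 ->400x300
    return cv2.resize(P[n]["pixels"][v:v+60,u:u+80],(400,300),interpolation=cv2.INTER_CUBIC)
A=np.vstack([np.hstack([crop("top",318,172),crop("scene",92,250)]),np.hstack([crop("top",205,125),crop("scene",272,170)])])
# second half of stand in scene is taller: rows 170..230 ; also 222..282
cv2.imwrite("pics/crops.png",A)
p=P["top"];R=P["topR"]
def rect(n,m,z):
    c=max(cv2.findContours(m.astype(np.uint8),cv2.RETR_EXTERNAL,cv2.CHAIN_APPROX_NONE)[0],key=cv2.contourArea)[:,0]
    W=np.array([at_z(P[n],uv,z)[:2] for uv in c]).astype(np.float32)
    r=cv2.minAreaRect(W*1000); return np.round(r[0],1),np.round(r[1],1),round(r[2],1)
for n in("top","scene"):
    R=P[n+"R"]
    print(n,"board",rect(n,R["board"][0]["pixels"],.012))
    for b in R["brick"]: print("brick",b["pixel"],rect(n,b["pixels"],.035))
    print("carton",rect(n,R["carton_floor"][0]["pixels"],.06))
    print("tape",rect(n,R["tape"][0]["pixels"],.048))
    print("spray",rect(n,R["spray"][0]["pixels"],.0))
E
```

```text
top board (array([464.9,  42.9]), array([171.9, 214.7]), 1.8)
brick [232.7, 216.9] (array([475.9,  50.5]), array([121.8,  56. ]), 11.1)
brick [324.9, 260.3] (array([ 330.1, -236. ]), array([167.9,  79. ]), 64.9)
brick [294.3, 201.5] (array([ 521.2, -141.8]), array([38. , 87.1]), 34.5)
carton (array([453.2, 306.2]), array([189.1, 224.5]), 89.7)
tape (array([ 688.8, -263.4]), array([ 88.7, 100.3]), 44.6)
spray (array([732.6, 318.1]), array([104.6,  62.8]), 33.9)
scene board (array([468.3,  42.3]), array([216.6, 180. ]), 89.9)
brick [213.9, 246.8] (array([ 540.5, -151.4]), array([46.9, 92.8]), 36.2)
brick [262.6, 192.7] (array([483.1,  46.2]), array([132.5,  70.3]), 9.5)
brick [146.0, 213.2] (array([ 343.8, -243.1]), array([174.5, 105.2]), 63.9)
carton (array([481.4, 295.9]), array([207.1, 240.1]), 88.4)
tape (array([ 702.8, -271.5]), array([ 87.3, 102.9]), 71.9)
spray (array([685.5, 360.7]), array([ 63.2, 180.5]), 27.1)
```

View pics/crops.png

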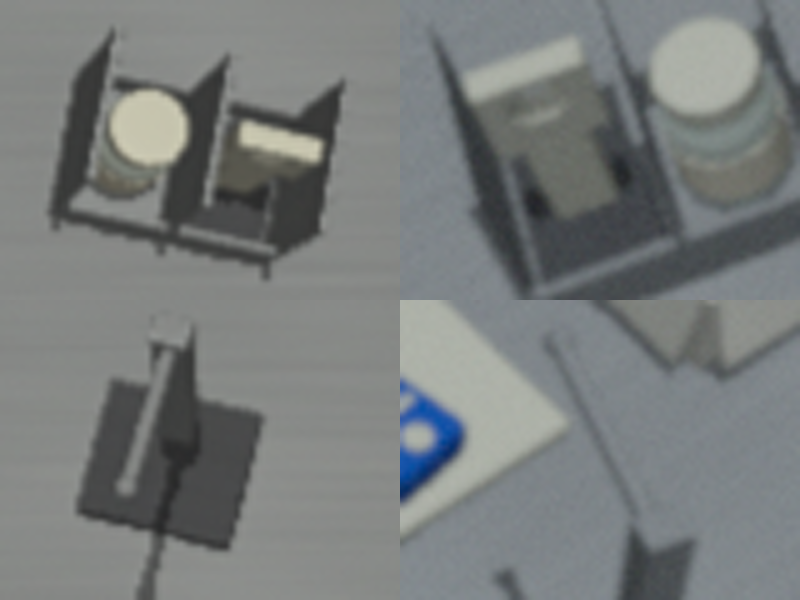

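```bash
cat >> h.py <<'E'
def tri(*pu):
    A=np.zeros((3,3));b=np.zeros(3)
    for p,uv in pu:
        o,d=ray(p,uv);d=d/np.linalg.norm(d);M=np.eye(3)-np.outer(d,d);A+=M;b+=M@o
    X=np.linalg.solve(A,b); return X,[np.round(proj(p,X)-uv,1) for p,uv in pu]
E
python3 - <<'E'
from h import *
import pickle
P=pickle.load(open("P.pkl","rb"));T=P["top"];S=P["scene"]
f=lambda o,uv:[(uv[0]+.5)/5-.5+o[0],(uv[1]+.5)/5-.5+o[1]]
ct,cs,st,ss=(318,172),(92,250),(205,125),(272,170)
np.set_printoptions(precision=4,suppress=True)
print("head",tri((T,f(ct,(282,143))),(S,f(cs,(123,70)))))
tt=[(242,121),(325,140),(321,166),(238,147)]
for q in tt: print(" ",at_z(T,f(ct,q),.146))
for q in [(62,78),(178,38),(183,63),(70,103)]: print(" s",at_z(S,f(cs,q),.146))
print("jar top",tri((T,f(ct,(149,128))),(S,f(cs,(305,67)))))
for q in [(112,32),(228,57),(343,83)]: print("wall far top",at_z(T,f(ct,q),.14))
for q in [(55,222),(162,250),(266,274)]: print("caddy near bottom",at_z(T,f(ct,q),.0),at_z(T,f(ct,q),.041))
print("tip",tri((T,f(st,(125,190))),(S,f(ss,(157,40)))),at_z(T,f(st,(125,190)),.212),at_z(S,f(ss,(157,40)),.212))
print("root",at_z(T,f(st,(166,52)),.192),at_z(S,f(ss,(238,212)),.192))
for q in [(152,20),(192,25),(188,48),(149,46)]: print("post top",at_z(T,f(st,q),.205))
for q in [(112,80),(265,115),(230,250),(77,215)]: print("base",at_z(T,f(st,q),.012))
for q in [(203,300),(282,300),(278,402),(197,396)]: print("rim",at_z(T,(np.array(q)+.5)*.64-.5,.06))
E
```

```text
head (array([ 0.5122, -0.3808,  0.1456]), [array([-0.2, -0.1]), array([-0.3,  0. ])])
  [ 0.5257 -0.3575  0.146 ]
  [ 0.5136 -0.4079  0.146 ]
  [ 0.4974 -0.4043  0.146 ]
  [ 0.5094 -0.3541  0.146 ]
 s [ 0.5001 -0.4031  0.146 ]
 s [ 0.5131 -0.3535  0.146 ]
 s [ 0.5256 -0.3577  0.146 ]
 s [ 0.5133 -0.4058  0.146 ]
jar top (array([ 0.5314, -0.3103,  0.0988]), [array([-0.1, -0.1]), array([-0.2,  0. ])])
wall far top [ 0.584  -0.2814  0.14  ]
wall far top [ 0.5678 -0.3529  0.14  ]
wall far top [ 0.5509 -0.4234  0.14  ]
caddy near bottom [ 0.4868 -0.2662  0.    ] [ 0.4802 -0.2587  0.041 ]
caddy near bottom [ 0.4674 -0.3377  0.    ] [ 0.4613 -0.3282  0.041 ]
caddy near bottom [ 0.4509 -0.407   0.    ] [ 0.4452 -0.3956  0.041 ]
tip (array([0.6146, 0.0604, 0.211 ]), [array([-0.1, -0. ]), array([-0.1,  0. ])]) [0.6141 0.0601 0.212 ] [0.6153 0.06   0.212 ]
root [0.7078 0.0366 0.192 ] [0.7004 0.0358 0.192 ]
post top [0.7237 0.0448 0.205 ]
post top [0.7204 0.0204 0.205 ]
post top [0.7056 0.0229 0.205 ]
post top [0.707  0.0465 0.205 ]
base [0.7521 0.0794 0.012 ]
base [ 0.7262 -0.0271  0.012 ]
base [ 0.6293 -0.0025  0.012 ]
base [0.6545 0.1027 0.012 ]
rim [0.5597 0.3946 0.06  ]
rim [0.5591 0.2287 0.06  ]
rim [0.3467 0.2301 0.06  ]
rim [0.3594 0.3955 0.06  ]
```

The pictures agree. The middle-sized brick is on the board at top-view pixel (233,217). The tamper is in the caddy's right bay at (368,208), with the jar in the left bay. The peg tip is at (230,163), and the carton is at (154,224).

Call:
jog_arm --moves '[[[0,0,0],-10.4,8.76],[[0,0,0],-10.4,8.76],[[0,0,0],-10.4,8.76],[[1,5,0],0,8.76],[[1,5,0],0,8.76],[[1,5,0],0,8.76],[[1,5,0],0,8.76],[[1,5,0],0,8.76],[[1,5,0],0,8.76],[[1,5,0],0,8.76],[[1,5,0],0,8.76],[[1,5,0],0,8.76]]' --newtons 30

```text
time_s: 2.8
tcp_pos: [0.4074, 0.2081, 0.227]
eef_rot: [-180.0, -0.1, 11.1]
contact_force: [1.1, 0.3, -0.1]
gripper_width: 0.0878
gripper_force: 0.0
```

```bash
cat > go.py <<'E'
import sys; from h import *
# go.py x y z yaw : tool-axis shift (cm) after turning, and turn (deg)
x,y,z,w=map(float,sys.argv[1:5]); s=get_state(); p=s["tcp_pos"]; r=s["eef_rot"]
t=-((w-r[2]+180)%360-180); a=np.radians(w); d=np.array([x,y,z])-p
print("t",round(s["time_s"],2),"at",np.round(p,4),np.round(r,2),"F",np.round(s["contact_force"],1),"w",round(s["gripper_width"],4),"gf",round(s["gripper_force"],1))
print("shift cm",np.round(100*np.array([d[0]*np.cos(a)+d[1]*np.sin(a),d[0]*np.sin(a)-d[1]*np.cos(a),-d[2]]),2),"turn",round(t,1))
E
python3 go.py .476 .0505 .015 11.1
```

```text
t 2.8 at [0.4074 0.2081 0.227 ] [-1.7996e+02 -5.0000e-02  1.1120e+01] F [ 1.1  0.3 -0.1] w 0.0878 gf 0.0
shift cm [ 3.7  16.79 21.2 ] turn 0.0
```

Call:
jog_arm --moves '[[[1,4,0],0,8.76],[[1,4,0],0,8.76],[[1,4,1],0,8.76],[[0.6,4.2,3],0,8.76],[[0,0,4],0,8.76],[[0,0,3],0,8.76],[[0,0,1],0,8.76],[[0,0,0],0,8.76],[[0,0,0],0,8.76]]'

```text
time_s: 3.92
tcp_pos: [0.4743, 0.0581, 0.1078]
eef_rot: [-180.0, -0.1, 11.1]
contact_force: [0.6, 0.5, -0.3]
gripper_width: 0.0878
gripper_force: 0.0
```

```bash
python3 go.py .476 .0505 .015 11.1
```

```text
t 3.92 at [0.4743 0.0581 0.1078] [-1.7998e+02 -1.2000e-01  1.1140e+01] F [ 0.6  0.5 -0.3] w 0.0878 gf 0.0
shift cm [0.02 0.78 9.28] turn 0.0
```

Call:
jog_arm --moves '[[[0,0.8,2],0,8.76],[[0,0,3],0,8.76],[[0,0,2.5],0,8.76],[[0,0,1.8],0,8.76],[[0,0,0],0,8.76],[[0,0,0],0,4],[[0,0,0],0,4],[[0,0,0],0,4],[[0,0,0],0,4],[[0,0,0],0,4],[[0,0,0],0,4]]'

```text
time_s: 5.3
tcp_pos: [0.4752, 0.0498, 0.0139]
eef_rot: [-180.0, -0.0, 11.1]
contact_force: [-1.9, 0.2, 5.3]
gripper_width: 0.0557
gripper_force: 30.0
```

```bash
python3 go.py .459 .311 .14 0
```

```text
t 5.3 at [0.4752 0.0498 0.0139] [-1.7999e+02 -3.0000e-02  1.1100e+01] F [-1.9  0.2  5.3] w 0.0557 gf 30.0
shift cm [ -1.62 -26.12 -12.61] turn 11.1
```

Call:
jog_arm --moves '[[[0,0,-3],0,4],[[0,0,-5],5.6,4],[[0,0,-4.6],5.5,4],[[-0.2,-3.2,0],0,4],[[-0.2,-4,0],0,4],[[-0.2,-4,0],0,4],[[-0.2,-4,0],0,4],[[-0.2,-4,0],0,4],[[-0.3,-4,0],0,4],[[-0.3,-3,0],0,4],[[0,0,0],0,4],[[0,0,0],0,4]]'

```text
time_s: 6.8
tcp_pos: [0.4583, 0.311, 0.1387]
eef_rot: [179.9, 0.1, 0.0]
contact_force: [-0.6, -1.5, -4.3]
gripper_width: 0.0561
gripper_force: 30.0
```

```bash
python3 go.py .459 .311 .008 0; python3 - <<'E'
from h import *
p=capture("top");im=p["pixels"].copy()
cv2.imwrite("pics/carry.png",cv2.resize(im[150:300,80:280],(800,600)))
E
```

```text
t 6.8 at [0.4583 0.311  0.1387] [1.7992e+02 9.0000e-02 0.0000e+00] F [-0.6 -1.5 -4.3] w 0.0561 gf 30.0
shift cm [ 0.07 -0.   13.07] turn 0.0
```

View pics/carry.png

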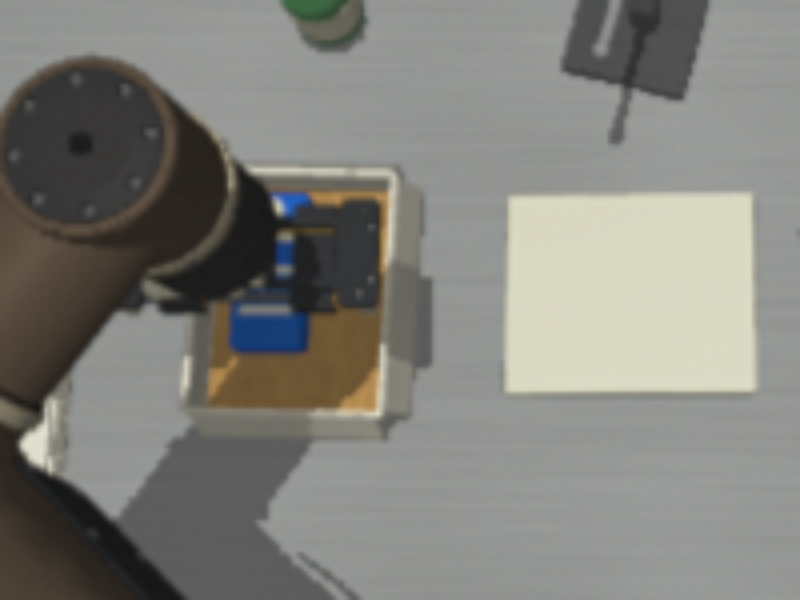

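The brick is held over the carton's inside, around (285,275) in this crop, and the board at (630,290) is clear. I'll lower it.

Call:
jog_arm --moves '[[[0,0,4],0,4],[[0,0,4],0,4],[[0,0,3],0,4],[[0,0,1.2],0,4],[[0,0,0.7],0,4],[[0,0,0],0,4],[[0,0,0],0,4]]'

```text
time_s: 7.72
tcp_pos: [0.4595, 0.3123, 0.0116]
eef_rot: [-179.9, -0.1, 0.0]
contact_force: [-0.0, 0.3, -3.3]
gripper_width: 0.0557
gripper_force: 30.0
```

```bash
python3 go.py .459 .311 .007 0
```

```text
t 7.72 at [0.4595 0.3123 0.0116] [-1.7992e+02 -7.0000e-02  1.0000e-02] F [-0.   0.3 -3.3] w 0.0557 gf 30.0
shift cm [-0.05  0.13  0.46] turn 0.0
```

Call:
jog_arm --moves '[[[0,0,0.3],0,4],[[0,0,0.2],0,4],[[0,0,0],0,4],[[0,0,0],0,7.4],[[0,0,0],0,7.4],[[0,0,0],0,7.4],[[0,0,-2],0,7.4],[[0,0,-4],0,7.4],[[0,0,-5],0,7.4],[[0,0,-5],0,8.76],[[0,0,-4],0,8.76]]'

```text
time_s: 9.1
tcp_pos: [0.4592, 0.3119, 0.208]
eef_rot: [-179.9, -0.1, 0.0]
contact_force: [0.8, 0.5, -0.9]
gripper_width: 0.0855
gripper_force: 0.0
```

```bash
python3 go.py .512 -.3795 .2 -103.3; python3 - <<'E'
from h import *
p=capture("top")
for n in ("brick","carton_floor"): print(n,[(round(d["confidence"],2),np.round(d["pixel"]).tolist(),np.round(at_z(p,d["pixel"],.03),3)) for d in regions_of(p,n)])
E
```

```text
t 9.1 at [0.4592 0.3119 0.208 ] [-1.7992e+02 -7.0000e-02  1.0000e-02] F [ 0.8  0.5 -0.9] w 0.0855 gf 0.0
shift cm [ 66.07 -21.04   0.8 ] turn 103.3
brick [(0.86, [156.0, 229.0], array([0.44, 0.31, 0.03])), (0.77, [323.0, 257.0], array([ 0.347, -0.237,  0.03 ])), (0.64, [294.0, 205.0], array([ 0.521, -0.146,  0.03 ]))]
carton_floor [(0.67, [160.0, 239.0], array([0.407, 0.294, 0.03 ])), (0.38, [345.0, 199.0], array([ 0.54 , -0.319,  0.03 ]))]
```

Call:
jog_arm --moves '[[[0.3,4,0],0,8.76],[[0.4,5,0],0,8.76],[[0.4,5,0],0,8.76],[[0.4,5,0],0,8.76],[[0.4,5,0],0,8.76],[[0.4,5,0],0,8.76],[[0.4,5,0],0,8.76],[[0.4,5,0],0,8.76],[[0.4,5,0],0,8.76],[[0.4,5,0],0,8.76],[[0.4,5,0],0,8.76],[[0.4,5,0],0,8.76]]'

```text
time_s: 10.75
tcp_pos: [0.5053, -0.2798, 0.2041]
eef_rot: [-180.0, 0.1, -0.0]
contact_force: [0.6, 0.5, -0.0]
gripper_width: 0.0877
gripper_force: 0.0
```

Call:
jog_arm --moves '[[[0.5,5,0],0,8.76],[[0.3,3.5,0],0,8.76],[[0,0,0],10.4,8.76],[[0,0,0],10.4,8.76],[[0,0,0],10.4,8.76],[[0,0,0],10.4,8.76],[[0,0,0],10.4,8.76],[[0,0,0],10.4,8.76],[[0,0,0],10.4,8.76],[[0,0,0],10.4,8.76],[[0,0,0],10.4,8.76],[[0,0,0],9.7,8.76]]'

```text
time_s: 12.25
tcp_pos: [0.5134, -0.363, 0.2039]
eef_rot: [179.9, 0.0, -103.6]
contact_force: [0.3, -0.8, 0.7]
gripper_width: 0.0876
gripper_force: 0.0
```

```bash
python3 go.py .512 -.3795 .096 -103.3; python3 - <<'E'
from h import *
p=capture("scene")
cv2.imwrite("pics/caddy.png",cv2.resize(p["pixels"][205:325,70:230],(800,600)))
E
```

```text
t 12.25 at [ 0.5134 -0.363   0.2039] [ 1.7987e+02  3.0000e-02 -1.0364e+02] F [ 0.3 -0.8  0.7] w 0.0876 gf 0.0
shift cm [ 1.64 -0.24 10.79] turn -0.3
```

View pics/caddy.png

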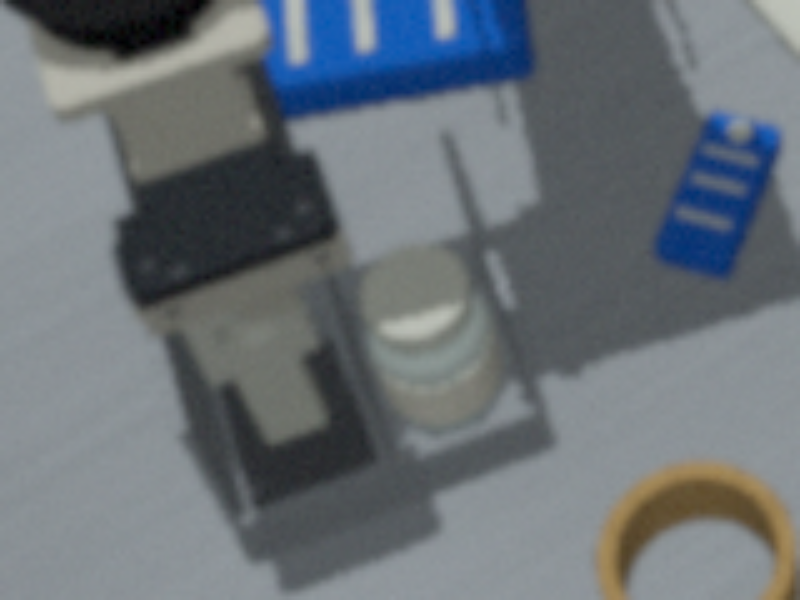

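The gripper is above the tamper's bay, with the head at about (240,330) in the crop. The jar at (415,330) is untouched. I'll line up and go down.

Call:
jog_arm --moves '[[[0.8,-0.2,0],0,8.76],[[0.8,0,0],0,8.76],[[0,0,2],0,8.76],[[0,0,3],0,8.76],[[0,0,3],0,8.76],[[0,0,2],0,8.76],[[0,0,0.8],0,8.76],[[0,0,0],0,8.76],[[0,0,0],0,8.76]]'

```text
time_s: 13.42
tcp_pos: [0.5128, -0.3797, 0.0986]
eef_rot: [-179.9, -0.0, -103.3]
contact_force: [-0.1, 0.3, -0.3]
gripper_width: 0.0877
gripper_force: 0.0
```

```bash
python3 go.py .512 -.3795 .096 -103.3
```

```text
t 13.43 at [ 0.5128 -0.3797  0.0986] [-1.7992e+02 -2.0000e-02 -1.0327e+02] F [-0.1  0.3 -0.3] w 0.0877 gf 0.0
shift cm [-0.    0.09  0.26] turn 0.0
```

Call:
jog_arm --moves '[[[0,0.1,0.2],0,8.76],[[0,0,0],0,0.5],[[0,0,0],0,0.5],[[0,0,0],0,0.5],[[0,0,0],0,0.5],[[0,0,0],0,0.5],[[0,0,0],0,0.5],[[0,0,0],0,0.5],[[0,0,-0.5],0,0.5],[[0,0,-1],0,0.5],[[0,0,-1.5],0,0.5]]' --newtons 45

```text
time_s: 14.8
tcp_pos: [0.5108, -0.3788, 0.1258]
eef_rot: [179.9, 0.0, -103.3]
contact_force: [0.2, -0.7, -2.8]
gripper_width: 0.0136
gripper_force: 45.0
```

```bash
python3 go.py .512 -.3795 .26 -103.3
```

```text
t 14.8 at [ 0.5108 -0.3788  0.1258] [ 1.7992e+02  2.0000e-02 -1.0331e+02] F [ 0.2 -0.7 -2.8] w 0.0136 gf 45.0
shift cm [  0.04  -0.13 -13.42] turn -0.0
```

Call:
jog_arm --moves '[[[0,0,-2],0,0.5],[[0,0,-3],0,0.5],[[0,0,-3],0,0.5],[[0,0,-3],0,0.5],[[0,0,-3],0,0.5],[[0,0,-1],0,0.5],[[0,0,0],0,0.5]]'

```text
time_s: 15.68
tcp_pos: [0.5113, -0.3789, 0.276]
eef_rot: [-179.9, 0.0, -103.3]
contact_force: [0.0, -0.3, -3.4]
gripper_width: 0.0138
gripper_force: 45.0
```

```bash
python3 go.py .465 .043 .115 -104.4
```

```text
t 15.68 at [ 0.5113 -0.3789  0.276 ] [-1.7994e+02  1.0000e-02 -1.0330e+02] F [ 0.  -0.3 -3.4] w 0.0138 gf 45.0
shift cm [-39.72  14.98  16.1 ] turn 1.1
```

Call:
jog_arm --moves '[[[-2,0.8,0],1.1,0.5],[[-4,1.5,0],0,0.5],[[-4.5,1.7,0],0,0.5],[[-4.5,1.7,0],0,0.5],[[-4.5,1.7,0],0,0.5],[[-4.5,1.7,0],0,0.5],[[-4.5,1.7,0],0,0.5],[[-4.5,1.7,0],0,0.5],[[-4,1.5,0],0,0.5],[[-2.5,1,0],0,0.5],[[0,0,0],0,0.5],[[0,0,0],0,0.5]]'

```text
time_s: 17.18
tcp_pos: [0.4633, 0.0405, 0.2747]
eef_rot: [179.9, -0.1, -104.4]
contact_force: [0.9, -0.4, -3.3]
gripper_width: 0.0136
gripper_force: 45.0
```

```bash
python3 go.py .465 .043 .115 -104.4
```

```text
t 17.18 at [0.4633 0.0405 0.2747] [ 1.7992e+02 -6.0000e-02 -1.0437e+02] F [ 0.9 -0.4 -3.3] w 0.0136 gf 45.0
shift cm [-0.29 -0.1  15.97] turn 0.0
```

Call:
jog_arm --moves '[[[0,0,3],0,0.5],[[0,0,4],0,0.5],[[0,0,4],0,0.5],[[0,0,3],0,0.5],[[0,0,1.5],0,0.5],[[0,0,0.8],0,0.5],[[0,0,0.2],0,0.5],[[0,0,0],0,0.5],[[0,0,0],0,0.5]]'

```text
time_s: 18.3
tcp_pos: [0.4643, 0.0409, 0.1112]
eef_rot: [-179.9, 0.0, -104.4]
contact_force: [-0.3, 0.1, -4.2]
gripper_width: 0.0138
gripper_force: 45.0
```

```bash
python3 go.py .465 .043 .1025 -104.4
```

```text
t 18.3 at [0.4643 0.0409 0.1112] [-1.7994e+02  5.0000e-02 -1.0440e+02] F [-0.3  0.1 -4.2] w 0.0138 gf 45.0
shift cm [-0.22 -0.02  0.87] turn 0.0
```

Call:
jog_arm --moves '[[[0,0,0.3],0,0.5],[[0,0,0.2],0,0.5],[[0,0,0.1],0,0.5],[[0,0,0],0,0.5],[[0,0,0.1],0,0.5],[[0,0,0],0,0.5],[[0,0,0],0,0.5]]'

```text
time_s: 19.18
tcp_pos: [0.4639, 0.0408, 0.1051]
eef_rot: [-180.0, 0.0, -104.4]
contact_force: [-7.8, 0.1, 17.1]
gripper_width: 0.0138
gripper_force: 45.0
```

Call:
jog_arm --moves '[[[0,0,-0.1],0,0.5],[[0,0,0],0,0.5],[[0,0,0],0,5],[[0,0,0],0,8.76],[[0,0,0],0,8.76],[[0,0,0],0,8.76],[[0,0,0],0,8.76],[[0,0,-2],0,8.76],[[0,0,-3.5],0,8.76],[[0,0,-3],0,8.76],[[0,0,-0.5],0,8.76],[[0,0,0],0,8.76]]'

```text
time_s: 20.68
tcp_pos: [0.4637, 0.0408, 0.1944]
eef_rot: [-180.0, 0.0, -104.4]
contact_force: [-0.2, 0.3, -0.1]
gripper_width: 0.0877
gripper_force: 0.0
```

```bash
python3 go.py .464 .041 .105 -14.4; python3 - <<'E'
from h import *
t=capture("top");s=capture("scene")
for p in (t,s): print([(round(d["confidence"],2),np.round(d["pixel"]).tolist()) for d in regions_of(p,"tamper")])
a=lambda p,X:[int(v) for v in proj(p,X)]
def cr(p):
    u,v=a(p,(.464,.041,.1));return cv2.resize(p["pixels"][v-37:v+38,u-25:u+25],(400,600),interpolation=cv2.INTER_CUBIC),(u-25,v-37)
A,o=cr(t);B,o2=cr(s);print(o,o2);cv2.imwrite("pics/stood.png",np.hstack([A,B]))
E
```

```text
t 20.68 at [0.4637 0.0408 0.1944] [-1.7999e+02  3.0000e-02 -1.0441e+02] F [-0.2  0.3 -0.1] w 0.0877 gf 0.0
shift cm [ 0.03 -0.03  8.94] turn -90.0
[(0.64, [331.0, 151.0])]
[(0.79, [255.0, 184.0])]
(211, 181) (231, 135)
```

View pics/stood.png

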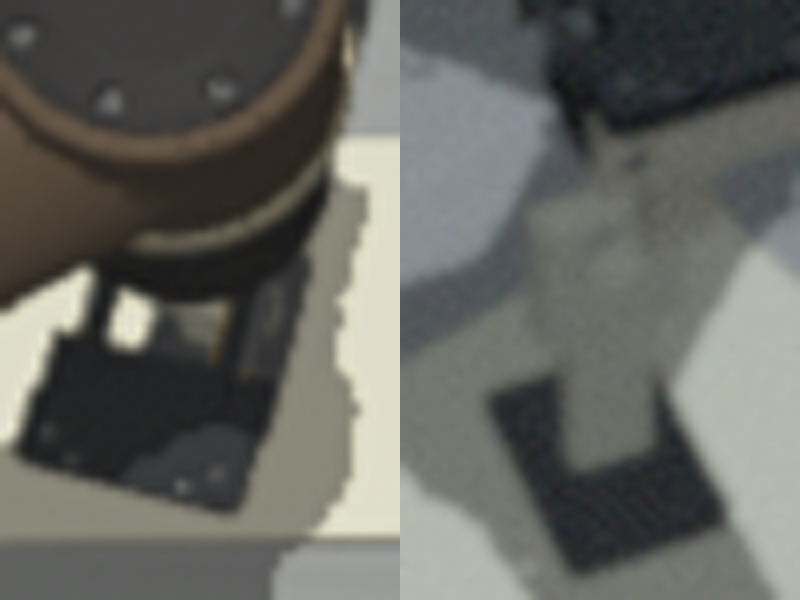

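The tamper stands upright on the board, with its foot at about (610,490) in the right half, and it's released. I'll turn 90° and take it across the head's edges.

Call:
jog_arm --moves '[[[0,0,0],-10,8.76],[[0,0,0],-10,8.76],[[0,0,0],-10,8.76],[[0,0,0],-10,8.76],[[0,0,0],-10,8.76],[[0,0,0],-10,8.76],[[0,0,0],-10,8.76],[[0,0,0],-10,8.76],[[0,0,0],-10,8.76],[[0,0,0],0,8.76],[[0,0,2],0,8.76]]'

```text
time_s: 22.25
tcp_pos: [0.4647, 0.0411, 0.1751]
eef_rot: [-179.9, -0.1, -14.7]
contact_force: [-0.6, 0.2, 0.0]
gripper_width: 0.0879
gripper_force: 0.0
```

```bash
python3 go.py .464 .041 .105 -14.4
```

```text
t 22.25 at [0.4647 0.0411 0.1751] [-1.7993e+02 -1.1000e-01 -1.4660e+01] F [-0.6  0.2  0. ] w 0.0879 gf 0.0
shift cm [-0.07  0.03  7.01] turn -0.3
```

Call:
jog_arm --moves '[[[0,0,2.5],0,8.76],[[0,0,2.5],0,8.76],[[0,0,1.5],0,8.76],[[0,0,0.3],0,8.76],[[0,0,0],0,8.76],[[0,0,0],0,4],[[0,0,0],0,4],[[0,0,0],0,4],[[0,0,0],0,4],[[0,0,0],0,4],[[0,0,0],0,4],[[0,0,0],0,4]]' --newtons 40

```text
time_s: 23.75
tcp_pos: [0.4638, 0.0408, 0.1066]
eef_rot: [180.0, -0.0, -14.4]
contact_force: [-1.2, -0.9, 2.7]
gripper_width: 0.0496
gripper_force: 40.0
```

```bash
python3 go.py .464 .041 .105 -14.4
```

```text
t 23.75 at [0.4638 0.0408 0.1066] [180.   -0.  -14.4] F [-1.2 -0.9  2.7] w 0.0496 gf 40.0
shift cm [ 0.01 -0.03  0.16] turn 0.0
```

Call:
jog_arm --moves '[[[0,0,-1],0,4],[[0,0,-2.5],0,4],[[0,0,-2.5],0,4],[[0,0,-2],0,4],[[2,-1,0],0,4],[[3,-1.5,0],0,4],[[3,-1.6,0],0,4],[[2,-1.4,0],0,4],[[0,0,0],0,4],[[0,0,0],0,4]]'

```text
time_s: 25.0
tcp_pos: [0.5735, 0.0689, 0.1861]
eef_rot: [180.0, 0.1, -14.4]
contact_force: [-0.3, -0.6, -3.5]
gripper_width: 0.0499
gripper_force: 40.0
```

```bash
python3 go.py .5758 .07 .187 -14.4; python3 - <<'E'
from h import *
t=capture("top");s=capture("scene")
import pickle; pickle.dump((t,s),open("Q.pkl","wb"))
o=(s["pixels"][165:240,270:370]);p=t["pixels"][130:205,190:290]
f=lambda c:cv2.resize(c,(400,300),interpolation=cv2.INTER_CUBIC)
A=cv2.resize(o,(800,600),interpolation=cv2.INTER_CUBIC)
A[:225,500:]=cv2.resize(p,(300,225),interpolation=cv2.INTER_CUBIC)
print(proj(s,(.5758,.07,.212)),proj(s,(.6145,.06,.212)),proj(t,(.6145,.06,.212)))
cv2.imwrite("pics/pre.png",A)
E
```

```text
t 25.0 at [0.5735 0.0689 0.1861] [ 1.7996e+02  8.0000e-02 -1.4410e+01] F [-0.3 -0.6 -3.5] w 0.0499 gf 40.0
shift cm [ 0.2  -0.16 -0.09] turn -0.0
[295.16438824 165.22476395] [302.76637175 177.38582095] [229.63990644 162.48603914]
```

View pics/pre.png

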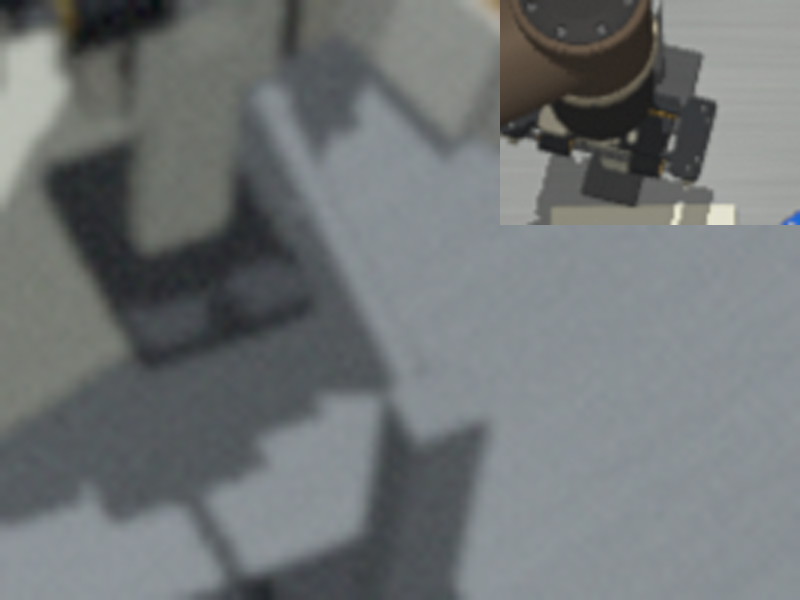

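The peg tip at crop pixel (268,92) is within a pixel of where I predicted it. I'll shift 1.6 mm sideways and thread the eye onto the peg.

Call:
jog_arm --moves '[[[0.5,-0.16,-0.05],0,4],[[1,0,0],0,4],[[1,0,0],0,4],[[0.8,0,0],0,4],[[0.6,0,0],0,4],[[0.5,0,0],0,4],[[0.5,0,0.1],0,4],[[0.3,0,0.1],0,4],[[0,0,0],0,4],[[0,0,0],0,4]]'

```text
time_s: 26.35
tcp_pos: [0.625, 0.0578, 0.1851]
eef_rot: [-180.0, 0.0, -14.4]
contact_force: [0.5, -0.4, -3.2]
gripper_width: 0.0497
gripper_force: 40.0
```

```bash
python3 go.py .6532 .05 .178 -14.4; python3 - <<'E'
from h import *
s=capture("scene")
A=cv2.resize(s["pixels"][135:225,250:370],(800,600),interpolation=cv2.INTER_CUBIC)
cv2.imwrite("pics/thread.png",A)
E
```

```text
t 26.35 at [0.625  0.0578 0.1851] [-180.     0.   -14.4] F [ 0.5 -0.4 -3.2] w 0.0497 gf 40.0
shift cm [2.93 0.06 0.71] turn 0.0
```

View pics/thread.png

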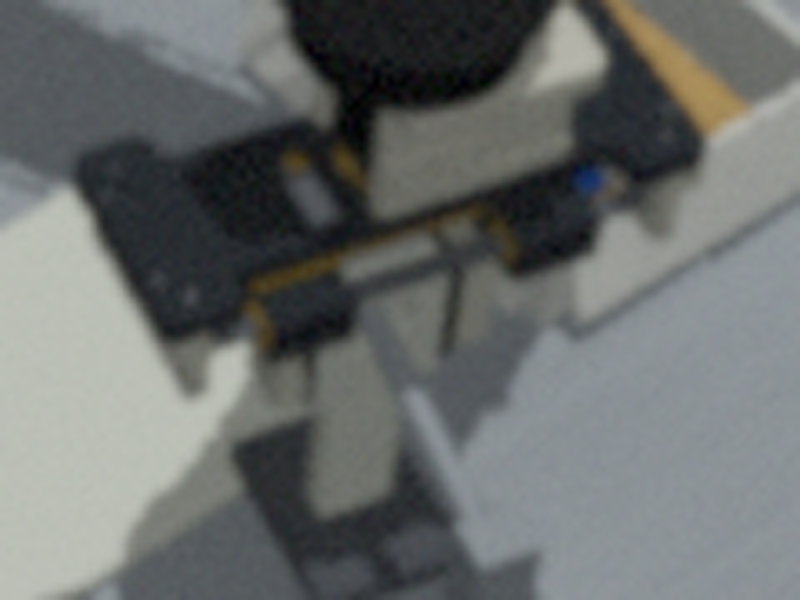

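The peg now runs into the head at about (375,320) and the wrist feels no force, so the eye is over the ball. I'll continue inwards along the peg.

Call:
jog_arm --moves '[[[0.5,0,0.1],0,4],[[0.5,0,0.1],0,4],[[0.5,0,0.1],0,4],[[0.5,0,0.1],0,4],[[0.5,0,0.1],0,4],[[0.3,0,0.1],0,4],[[0,0,0],0,4],[[0,0,0.2],0,4],[[0,0,0.2],0,4],[[0,0,0],0,4]]'

```text
time_s: 27.65
tcp_pos: [0.652, 0.0508, 0.1748]
eef_rot: [180.0, 0.0, -14.4]
contact_force: [-0.1, -0.5, -3.4]
gripper_width: 0.0501
gripper_force: 40.0
```

```bash
python3 go.py .6532 .05 .170 -14.4
```

```text
t 27.65 at [0.652  0.0508 0.1748] [ 1.7999e+02  2.0000e-02 -1.4400e+01] F [-0.1 -0.5 -3.4] w 0.0501 gf 40.0
shift cm [0.14 0.05 0.48] turn 0.0
```

Lower until the eye rests on the peg.

Call:
jog_arm --moves '[[[0,0,0.2],0,4],[[0,0,0],0,4],[[0,0,0.1],0,4],[[0,0,0],0,4],[[0,0,0.1],0,4],[[0,0,0],0,4],[[0,0,0],0,4]]'

```text
time_s: 28.52
tcp_pos: [0.6526, 0.0508, 0.1717]
eef_rot: [-180.0, -0.1, -14.4]
contact_force: [-0.6, -0.3, 3.1]
gripper_width: 0.0496
gripper_force: 40.0
```

Call:
jog_arm --moves '[[[0,0,0],0,5.3],[[0,0,0],0,5.6],[[0,0,0],0,6],[[0,0,0],0,7],[[0,0,0],0,8.5],[[0,0,0],0,8.5],[[0,0,0],0,8.5],[[0,0,-1.5],0,8.5],[[0,0,-3],0,8.5],[[0,0,-4],0,8.5],[[-3,0,-4],0,8.5],[[-4,0,-2],0,8.5]]'

```text
time_s: 30.02
tcp_pos: [0.5849, 0.0683, 0.3193]
eef_rot: [-179.9, -0.2, -14.4]
contact_force: [-0.7, 0.9, 1.1]
gripper_width: 0.0849
gripper_force: 0.0
```

Call:
jog_arm --moves '[[[-4,0,0],0,8.5],[[-4,0,0],0,8.5],[[0,0,0],0,8.5],[[0,0,0],0,8.5],[[0,0,0],0,8.5],[[0,0,0],0,8.5]]'

```text
time_s: 30.78
tcp_pos: [0.5075, 0.0879, 0.3157]
eef_rot: [180.0, 0.0, -14.4]
contact_force: [0.1, 0.5, 0.4]
gripper_width: 0.0849
gripper_force: 0.0
```

```bash
python3 go.py .6532 .05 .170 -14.4;python3 - <<'E'
from h import *
s=capture("scene");t=capture("top")
A=cv2.resize(s["pixels"][110:290,230:430],(400,360));B=cv2.resize(t["pixels"][120:300,110:310],(400,360))
cv2.imwrite("pics/hung.png",np.hstack([A,B]))
E
```

```text
t 30.77 at [0.5075 0.0879 0.3157] [ 1.7996e+02  4.0000e-02 -1.4440e+01] F [0.1 0.5 0.4] w 0.0849 gf 0.0
shift cm [15.06  0.05 14.57] turn -0.0
```

View pics/hung.png

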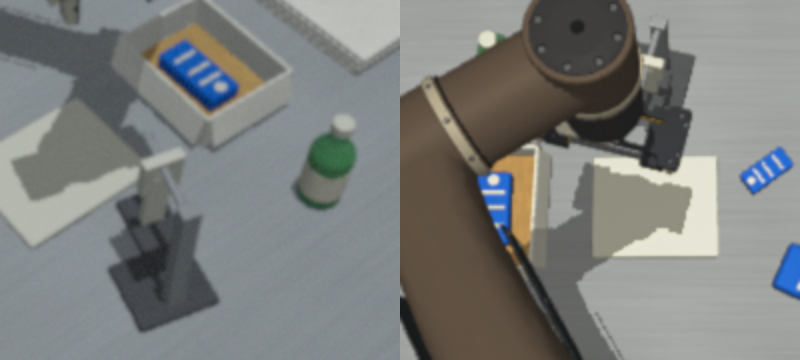

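The tamper hangs upright on the peg, with its head at about (160,165) on the left. The brick lies in the carton at (200,75). I'll let it settle, then hand in.

Call:
jog_arm --moves '[[[0,0,0],0,8.5],[[0,0,0],0,8.5],[[0,0,0],0,8.5],[[0,0,0],0,8.5],[[0,0,0],0,8.5],[[0,0,0],0,8.5],[[0,0,0],0,8.5],[[0,0,0],0,8.5],[[0,0,0],0,8.5],[[0,0,0],0,8.5],[[0,0,0],0,8.5],[[0,0,0],0,8.5]]'

```text
time_s: 32.38
tcp_pos: [0.507, 0.0881, 0.3161]
eef_rot: [180.0, -0.0, -14.4]
contact_force: [0.0, -0.2, 0.2]
gripper_width: 0.0851
gripper_force: 0.0
```

```bash
python3 - <<'E'
from h import *
a=capture("scene")["pixels"][170:290,280:350].astype(float)
for i in range(6): b=capture("scene")["pixels"][170:290,280:350].astype(float); print(round(cv2.GaussianBlur(abs(b-a),(5,5),0).max(),1))
print(close_job())
E
```

```text
5.0
5.4
5.2
5.3
6.5
5.0
the job is handed in; nothing more can be done
None
```

I handed the job in after about 33 s of robot time: the brick lies in the carton and the tamper hangs by its eye on the peg, let go and still; the hand-in call returned no verdict, so whether it passed isn't confirmed.

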